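Lower a sampling stem through a guide bush into a steel cup

TASK

Lift the dust cap off the guide bush of the sampling stand and set it down gently, knob up, in the empty white tray. Then take the long square-handled sampling stem from the rack and lower it through the open guide into the cup below without touching the guide or the cup, since any touch spoils the sample. Finish while still holding the stem upright and still, centred in the guide with its tip about a centimetre above the bottom of the cup; leave the cup and the other things where they stand.

Things in the scene. Friction and masses are not known exactly. Their poses are not given: they have to be found in the camera images.
- stand: Fixed stand, nothing higher than 108 mm. Dark base 170 x 110 x 10 mm; post on its -x side, 83 mm from the origin; an arm to a square 56 mm guide head, 85 to 100 mm above the table, with a brass collar on top (outer diameter 32 mm, 8 mm high). A vertical 22 mm bore goes through head and collar. Origin: on the table, straight below the bore; z up.
- bore_top (a point): Centre of the bore's mouth, at the top of the collar, 108 mm above the table. The bore goes 23 mm straight down from here. Covered by the cap at the start.
- cap: Loose steel dust cap, mouth down over the collar, resting on the guide head's top face. Skirt: outer diameter 44 mm, inner 38 mm, inner depth 14 mm, 18 mm high with its top; on top a round knob, diameter 20 mm, 28 mm high (total 46 mm). 60 g. Origin: centre of the underside of the skirt; z up towards the knob.
- tray: Empty square white plastic tray, fixed, 150 x 150 mm, walls 4 mm thick and 18 mm high, floor about 4 mm thick. Origin: centre of its underside, on the table; x and y along its sides. Stands to the left or right of the stand; the rack is on the other side.
- rack: Fixed aluminium rack 170 (x) x 70 (y) mm, open at its long sides, top plate 8 mm thick, its top face 146 mm above the table, with two 16 mm holes 45 mm either side of the middle along x. A stem hangs in each hole by its flange. Origin: centre of the underside.
- stem: Sampling stem, loose, about 110 g (varies): steel rod, diameter 10 mm, 130 mm long below a flange (diameter 30, 4 mm thick); above it a grey square grip 22 x 22 mm, 44 mm high (4 to 48 mm above the origin). Hangs upright in either rack hole, flange on the rack's top face. Origin: rod axis at the flange's underside; z up along the rod, x and y square to the grip's faces.
- stem_tip (a point): The lower end of the sampling stem's rod, on its axis, 130 mm below the origin of the stem.
- cup: Loose open steel cup on the stand's base, centred under the bore: mouth up, rim diameter 72 mm, 55 mm high (rim 65 mm above the table). 120 g. Origin: centre of its underside.
- cup_in (a point): Centre of the cup's inner floor, 4 mm above the cup's underside and so 14 mm above the table; z up. The centre of the rod's tip must end 3 to 20 mm above it.
- gauge: A bystander in the other hole of the rack: short gauge with a round grey handle (diameter 24 mm, 44 mm high) on the same flange, rod only 60 mm long. Origin as for the stem. To be left there.
- spare_cup: Bystander: a second steel cup of the same size, standing mouth down on the table. Origin: centre of its mouth, on the table.
- glue_bottle: Bystander: white plastic bottle with a thin nozzle, diameter 40 mm, 115 mm high. Origin: centre of its underside.
- discs: Bystander: low red plastic disc stack, diameter 44 mm, 18 mm high. Origin: centre of its underside.
- screwdriver: Bystander: a screwdriver lying on the table beyond the stand.
Things that resemble listed ones, but are neither listed nor needed, are in the scene too. What is shaped like the cap but blue or brown is not meant.

How it is judged:
On the way, in this order (a step that is already met when the one before it is completed fails the run):
1. the dust cap stands knob up in the tray, let go (x of cap in the frame of tray between -0.055 and 0.055 m and y of cap in the frame of tray between -0.055 and 0.055 m and z of cap in the frame of tray below 0.012 m and angle between cap's own z axis and vertical below 0.1 rad and contact force between cap and the fingers below 0.1 N and linear speed of cap below 0.02 m/s and contact force between cap and tray above 0.2 N), for 0.2 s.
2. the stem, held by the fingers, is in the bore from above, in line with it (z of stem_tip in the frame of bore_top between -0.06 and -0.005 m and horizontal distance between stem_tip and bore_top below 0.006 m and contact force between stem and the fingers above 2 N), for 0.1 s.
At the end, for the whole second after the job is handed in: Stem held by the fingers, still, upright within 0.06 rad, tip within 4 mm and flange within 5 mm of the bore axis, tip 3-20 mm above the cup floor, touching neither stand nor cup. Cap let go, knob up on the tray floor, centre within 55 mm of its middle each way. Cup upright, within 8 mm (all of step 1 and horizontal distance between stem_tip and bore_top below 0.004 m and horizontal distance between stem and bore_top below 0.005 m and angle between stem's own z axis and vertical below 0.06 rad and z of stem_tip in the frame of cup_in between 0.003 and 0.02 m and contact force between stem and the fingers above 2 N and contact force between stem and stand below 0.2 N and contact force between stem and cup below 0.2 N and linear speed of stem below 0.01 m/s and distance of cup from where it was at the start of the episode below 0.008 m and angle between cup's own z axis and vertical below 0.05 rad); the arm keeps its last pose, push and grip.
It fails at once if the stem touches the guide or any other part of the stand (contact force between stem and stand above 0.3 N).
It fails at once if the stem touches the cup (contact force between stem and cup above 0.3 N).
It fails at once if the cap is dropped or thrown (faster than 0.6 m/s while not held) (linear speed of cap above 0.6 m/s and contact force between cap and the fingers below 0.1 N).
It fails at once if the cup is moved from its place (over 15 mm) (distance of cup from where it was at the start of the episode above 0.015 m).
It fails at once if a bystander (gauge, spare cup, glue bottle, discs, screwdriver) is moved over 30 mm (distance of any of gauge, spare_cup, glue_bottle, discs, screwdriver from where it was at the start of the episode above 0.03 m).
It also fails if it takes over 61 s, if anything falls off the work surface, if the arm or the gripper's body presses on something with over 40 N, if the wrist force passes 120 N, or if a joint passes its speed limit or range.

ROBOT

A 7-joint arm with a two-finger parallel gripper is mounted at the origin on the work surface. World frame = base frame: x ahead of the robot, y to its left, z up, the work surface at z = 0. Lengths are in m, angles in rad, forces in N, time in s.
With the tool pointing down it reaches from about 0.425 to 0.875 m from the base axis. Payload 4.7 kg.
Tool frame: the origin (TCP) lies between the finger pads; the fingertips stand 22 mm ahead of it and the grasp point (between the pads) lies 3 mm ahead of it; z points along the fingers, y is the line along which they close (so a half turn about z gives the same grasp; the last joint's range is limited). The gripper opens to 87 mm and grips with 3 to 60 N. Pads are 19 mm wide; open, the fingers measure 117 mm over their backs; the gripper's body (75 mm by 190 mm) begins 51 mm behind the grasp point.
Start: joints at [-1.304, 0.321, -0.07, 1.45, 0.023, 1.371, -0.057], TCP at [0.163, 0.629, 0.245] pointing down, gripper open.
Joint ranges: [-2.86, 2.86], [-0.3, 2.09], [-1.38, 1.24], [0.06, 2.45], [-1.56, 4.7], [0.09, 2.05], [-2.69, 2.69]. Speed limits (rad/s): [2.57, 2.57, 3.14, 3.14, 3.14, 3.14, 3.14].

INTERFACE

Orientations are given as a rotation vector (axis times angle).
In Python, from bench import ctrl gives the robot as it stands. The module is installed in compiled form; this text tells all that it offers.
- The arm moves only by the tool send_rows, never from a script. Its argument "motion" is a list of rows, each an object with "claw": the opening, from -1 (shut) to 1 (fully open); "slide": the shift along the tool's x, y, z in mm, a list of three; "delta_rot": the turn, a rotation vector about the tool's x, y, z in rad, a list of three. In form: [{"claw": claw, "slide": [x, y, z], "delta_rot": [ax, ay, az]}, ...]. A call has 1 to 5 rows; each row is the pose to reach, as a shift and turn from the pose commanded when the call began, along the tool's axes at that moment; what a row does not reach only later rows make up. A row lasts 1/10 s, in which the tool goes at most 50 mm and 8.59 degrees, less where a joint would pass 70% of its speed; a pose out of reach is approached as far as the arm can. A call with a gripper value outside its range is refused whole. The fingers move at their own pace and stop on an object; "grip_force" is the grip in N (left out, the last holds). Time passes only in rows, so rows that repeat a pose let the fingers close. It gives the time, the measured TCP pose, the force, the opening and the grip force at its end, in the units of the state.
- ctrl.get_state(): the state, without advancing time (a new reading comes with each control period).
- ctrl.get_image(name): name is "scene" or "side" or "wrist"; returns a dict with "color" (400x640x3 uint8, blue, green, red), "fx", "fy", "cx", "cy" (pixels), "pose" (4x4, takes a point from camera to world coordinates). Camera axes: x right, y down, z forward; pixel columns grow to the right and rows downward; lengths in m; the calibration is good to about 2 mm. A picture is of the moment at which its call begins. There is no depth.
- ctrl.close_job(): hands the job in; it is judged then, once.
The state is a dict: "time": time; "joint_positions": joint angles; "qd": joint speeds; "joint_torque": joint torques, N m; "position": TCP position; "tool_rot": TCP orientation; "ft_force": force on the tool from outside, world axes, zero at the start; "torque": the same for the moment, N m; "grip_width": opening from 0.0 (shut) to 1.0 (fully open); "grip_force": force on a finger pad.
Only numpy, scipy, OpenCV 4.12 (cv2) and the standard library are available. Lean on these libraries where they do the work, as an engineer would, in place of code of your own. Each camera call takes 0.05 s, during which the arm holds its last target. There are 200 camera calls.

## Working session

There is one attempt and no reset: what is moved stays moved. The work goes in short steps, Python scripts to look and compute and a tool call to move; the robot and the scene stay as the last step left them, time stands still between calls to the robot, and variables do not carry over. Pictures are saved under pics/ and viewed, at most 10 in all, crops included, and the job is handed in when it is done.

Besides the shell and the picture viewer there is one more tool, called after ">>>" by a JSON object that holds its "op" and its "data", one argument or row to a line. send_rows: Moves the arm, as the interface text tells. Its arguments: {"type":"object","properties":{"motion":{"type":"array","items":{"type":"object","properties":{"claw":{"type":"number"},"slide":{"type":"array","items":{"type":"number"}},"delta_rot":{"type":"array","items":{"type":"number"}}}}},"grip_force":{"type":"number"}},"required":["motion"]}

```bash
mkdir -p pics; cat > h.py <<'E'
import numpy as np, cv2
from scipy.spatial.transform import Rotation as R
from bench import ctrl
def grab(name,fn=None):
    d=ctrl.get_image(name); d["pose"]=np.array(d["pose"])
    if fn: cv2.imwrite("pics/"+fn,d["color"])
    return d
def ray(d,u,v):
    c=np.array([(u-d["cx"])/d["fx"],(v-d["cy"])/d["fy"],1.0]); r=d["pose"][:3,:3]@c
    return d["pose"][:3,3],r/np.linalg.norm(r)
def onz(d,u,v,z):
    o,r=ray(d,u,v); return o+r*(z-o[2])/r[2]
def proj(d,p):
    q=d["pose"][:3,:3].T@(np.array(p)-d["pose"][:3,3]); return np.array([d["fx"]*q[0]/q[2]+d["cx"],d["fy"]*q[1]/q[2]+d["cy"]])
def tri(d1,p1,d2,p2):
    A=np.zeros((3,3));b=np.zeros(3);rs=[]
    for d,p in((d1,p1),(d2,p2)):
        o,r=ray(d,*p);M=np.eye(3)-np.outer(r,r);A+=M;b+=M@o;rs.append((o,M))
    x=np.linalg.solve(A,b); return x,[np.linalg.norm(M@(x-o)) for o,M in rs]
def tool(target):
    "world target TCP -> slide in mm"
    s=ctrl.get_state(); Rm=R.from_rotvec(s["tool_rot"]).as_matrix()
    return np.round(Rm.T@(np.array(target)-np.array(s["position"]))*1000,1)
E
python3 - <<'E'
from h import *
np.set_printoptions(precision=4,suppress=True)
s=ctrl.get_state();print(s)
print(R.from_rotvec(s["tool_rot"]).as_matrix())
for n in("scene","side","wrist"):
    d=grab(n,n+"0.png");print(n,d["fx"],d["fy"],d["cx"],d["cy"]);print(d["pose"]); np.save(n+"0.npy",d,allow_pickle=True)
a=[cv2.imread(f"pics/{n}0.png") for n in("scene","side")]
E
```

```text
{'time': 0.0, 'joint_positions': array([-1.3039,  0.3218, -0.0701,  1.4517,  0.0226,  1.3708, -0.0569]), 'qd': array([ 0.0016, -0.0003,  0.0003,  0.0003, -0.0002,  0.    ,  0.0023]), 'joint_torque': array([ -0.0002, -49.129 ,  -0.404 , -31.2521,  -0.064 ,   0.0438,
         0.0002]), 'position': array([0.1625, 0.6288, 0.2435]), 'tool_rot': array([-0.396 , -3.1164,  0.003 ]), 'ft_force': array([ 0.06  , -0.4089,  0.2181]), 'torque': array([-0.0086,  0.0484, -0.0271]), 'grip_force': 0.0, 'grip_width': 0.9984090309663942}
[[-0.9682  0.2501 -0.0004]
 [ 0.2501  0.9682 -0.0019]
 [-0.0001 -0.0019 -1.    ]]
scene 381.9649125780126 381.9649125780126 316.37177757414224 195.5857213680175
[[ 0.7001  0.4623 -0.5442  1.0427]
 [ 0.7137 -0.4295  0.5533 -0.4823]
 [ 0.022  -0.7758 -0.6307  0.6291]
 [ 0.      0.      0.      1.    ]]
side 392.34419004910006 392.34419004910006 316.6551188937529 200.83379948282598
[[ 0.7994 -0.4194  0.4302  0.2139]
 [-0.6005 -0.5788  0.5518 -0.516 ]
 [ 0.0176 -0.6994 -0.7145  0.7417]
 [ 0.      0.      0.      1.    ]]
wrist 347.73078282350826 347.73078282350826 316.2120653923586 198.85037147016868
[[ 0.2499  0.9233  0.2917  0.082 ]
 [ 0.9683 -0.2377 -0.0774  0.6494]
 [-0.0021  0.3018 -0.9534  0.3832]
 [ 0.      0.      0.      1.    ]]
```

View pics/scene0.png

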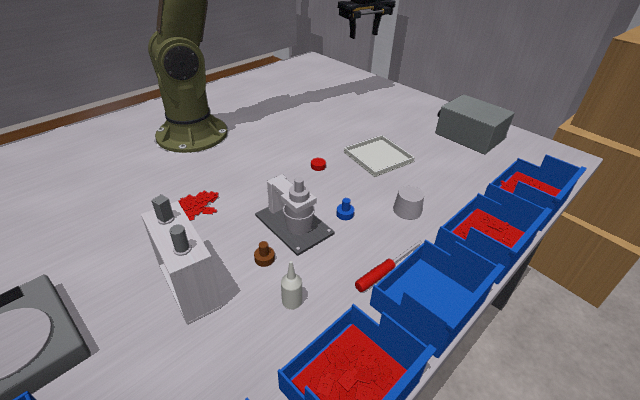

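View pics/side0.png

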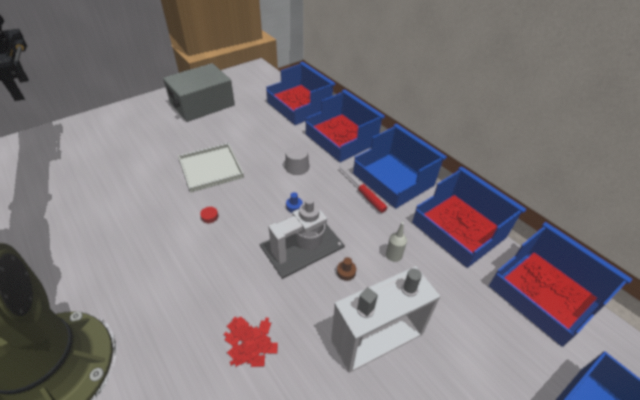

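The scene picture shows the stand with the steel cap near (298,185) and the tray at (379,155). The rack's handles are at (162,208), which looks square, and (180,240), which looks round. In the side view the cap is near (309,208), the tray at (211,167), and the handles at (368,300) and (413,281). I'll enlarge crops to get exact pixels.

```bash
python3 - <<'E'
import cv2,numpy as np
a=cv2.imread("pics/scene0.png");b=cv2.imread("pics/side0.png")
c=lambda im,x,y,w,h:cv2.resize(im[y:y+h,x:x+w],(400,300),interpolation=cv2.INTER_CUBIC)
# scale 4: 100x75
o=np.vstack([np.hstack([c(a,250,172,100,75),c(a,130,185,100,75)]),np.hstack([c(b,255,190,100,75),c(b,340,260,100,75)])])
cv2.imwrite("pics/crops.png",o)
E
```

```text
(no output)
```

View pics/crops.png

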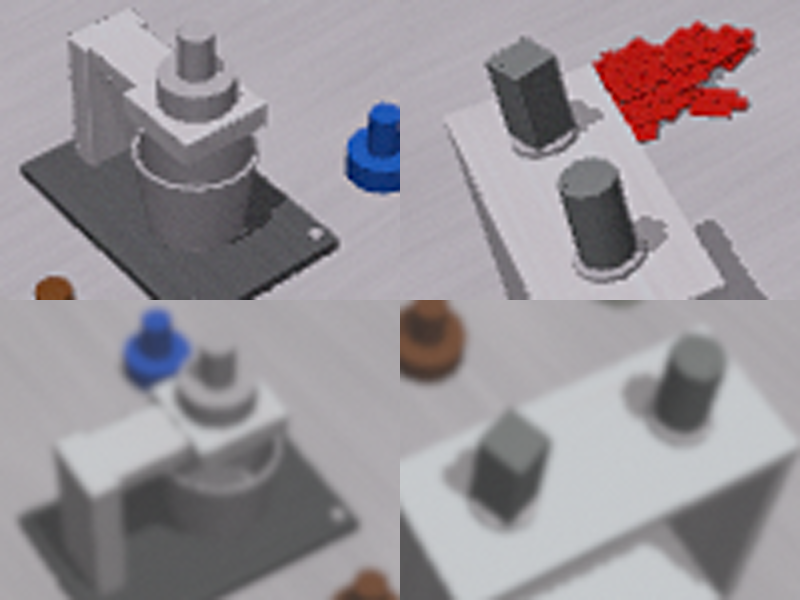

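The crops show the square handle's top centre at scene (160.8,200) and side (368.5,295.3). The round one is at scene (177.3,228) and side (414.3,274.3), and the knob top at scene (298.8,179) and side (309.3,202.5). Next I'll triangulate these and check the heights.

```bash
python3 - <<'E'
from h import *
np.set_printoptions(precision=4,suppress=True)
a=np.load("scene0.npy",allow_pickle=True).item();b=np.load("side0.npy",allow_pickle=True).item()
for n,p,q,z in(("knob",(298.75,179),(309.25,202.5),.146),("stem",(160.75,200.2),(368.5,295.25),.194),("gauge",(177.25,228),(414.25,274.25),.194)):
    print(n,*tri(a,p,b,q),onz(a,*p,z),onz(b,*q,z))
print("base A",onz(a,255.5,214.5,.01),onz(a,334.5,232.75,.01)); print("base B",onz(b,260.5,245,.01),onz(b,344.25,245.75,.01))
for n,d,(x0,y0,x1,y1) in(("scene",a,(335,130,420,180)),("side",b,(172,138,250,195))):
    # stem/gauge tops + tray by masks
    im=d["color"].astype(int);sub=im[y0:y1,x0:x1]
    m=((sub[...,1]-sub[...,0]>=2)&(sub[...,1]>150)).astype(np.uint8)*255
    cs,_=cv2.findContours(m,cv2.RETR_EXTERNAL,cv2.CHAIN_APPROX_NONE)
    c=max(cs,key=cv2.contourArea); q=cv2.approxPolyDP(cv2.convexHull(c),6,True)[:,0]+[x0,y0]
    print(n,cv2.contourArea(c),q.tolist()); print(np.array([onz(d,*p,.004) for p in q])); print(np.array([onz(d,*p,.018) for p in q]))
E
```

```text
knob [ 0.5591 -0.0467  0.1434] [np.float64(0.0016091486220431532), np.float64(0.0016091486220431688)] [ 0.5607 -0.0469  0.146 ] [ 0.5569 -0.0508  0.146 ]
stem [ 0.486  -0.308   0.1907] [np.float64(0.000441667810265649), np.float64(0.0004416678102655987)] [ 0.4903 -0.3098  0.194 ] [ 0.4844 -0.3088  0.194 ]
gauge [ 0.5729 -0.3239  0.1935] [np.float64(0.00039518515685876024), np.float64(0.000395185156858821)] [ 0.5733 -0.3237  0.194 ] [ 0.5725 -0.3245  0.194 ]
base A [ 0.4601 -0.0973  0.01  ] [ 0.6335 -0.0035  0.01  ]
base B [0.4608 0.0104 0.01  ] [ 0.6182 -0.1072  0.01  ]
scene 946.5 [[409, 158], [374, 171], [349, 150], [383, 140]]
[[0.5646 0.3929 0.004 ]
 [0.5357 0.2632 0.004 ]
 [0.4136 0.2936 0.004 ]
 [0.4475 0.4181 0.004 ]]
[[0.5753 0.3733 0.018 ]
 [0.547  0.2465 0.018 ]
 [0.4277 0.2762 0.018 ]
 [0.4608 0.398  0.018 ]]
side 1594.0 [[242, 172], [189, 187], [179, 156], [229, 145]]
[[0.5558 0.2683 0.004 ]
 [0.41   0.298  0.004 ]
 [0.4414 0.4379 0.004 ]
 [0.5849 0.3997 0.004 ]]
[[0.5493 0.2534 0.018 ]
 [0.4062 0.2826 0.018 ]
 [0.4371 0.4198 0.018 ]
 [0.5779 0.3824 0.018 ]]
```

>>> {"op": "send_rows", "data": {
  "motion": [
    {"claw": 1, "slide": [-19, -11, 0], "delta_rot": [0, 0, 0]},
    {"claw": 1, "slide": [-60, -36, 0], "delta_rot": [0, 0, 0]},
    {"claw": 1, "slide": [-103, -61, 0], "delta_rot": [0, 0, 0]},
    {"claw": 1, "slide": [-147, -87, 0], "delta_rot": [0, 0, 0]},
    {"claw": 1, "slide": [-190, -112, 0], "delta_rot": [0, 0, 0]}
  ]
}}

```text
time: 0.65
position: [0.319, 0.4723, 0.2444]
tool_rot: [-0.396, -3.117, 0.0]
ft_force: [0.3, 0.9, -0.7]
grip_width: 0.998
grip_force: 0.0
```

>>> {"op": "send_rows", "data": {
  "motion": [
    {"claw": 1, "slide": [-32, -24, 0], "delta_rot": [0, 0, 0]},
    {"claw": 1, "slide": [-64, -47, 0], "delta_rot": [0, 0, 0]},
    {"claw": 1, "slide": [-96, -71, 0], "delta_rot": [0, 0, 0]},
    {"claw": 1, "slide": [-128, -94, 0], "delta_rot": [0, 0, 0]},
    {"claw": 1, "slide": [-160, -118, 0], "delta_rot": [0, 0, 0]}
  ]
}}

```text
time: 1.15
position: [0.444, 0.3183, 0.2444]
tool_rot: [-0.396, -3.116, -0.0]
ft_force: [0.1, 0.5, 0.6]
grip_width: 1.0
grip_force: 0.0
```

>>> {"op": "send_rows", "data": {
  "motion": [
    {"claw": 1, "slide": [-22, -30, 0], "delta_rot": [0, 0, 0]},
    {"claw": 1, "slide": [-44, -60, 0], "delta_rot": [0, 0, 0]},
    {"claw": 1, "slide": [-66, -90, 0], "delta_rot": [0, 0, 0]},
    {"claw": 1, "slide": [-88, -120, 0], "delta_rot": [0, 0, 0]},
    {"claw": 1, "slide": [-110, -150, 0], "delta_rot": [0, 0, 0]}
  ]
}}

```text
time: 1.65
position: [0.5125, 0.1455, 0.2444]
tool_rot: [-0.396, -3.116, -0.0]
ft_force: [0.4, 0.0, -0.1]
grip_width: 0.998
grip_force: 0.0
```

>>> {"op": "send_rows", "data": {
  "motion": [
    {"claw": 1, "slide": [-23, -44, 0], "delta_rot": [0, 0, 0]},
    {"claw": 1, "slide": [-46, -87, 0], "delta_rot": [0, 0, 0]},
    {"claw": 1, "slide": [-68, -128, 0], "delta_rot": [0, 0, 0]},
    {"claw": 1, "slide": [-84, -160, 0], "delta_rot": [0, 0, 0]},
    {"claw": 1, "slide": [-93, -175, 0], "delta_rot": [0, 0, 0]}
  ]
}}

```text
time: 2.15
position: [0.5584, -0.0506, 0.2446]
tool_rot: [0.405, 3.115, -0.002]
ft_force: [0.3, -0.6, 0.4]
grip_width: 1.0
grip_force: 0.0
```

```bash
python3 - <<'E'
from h import *
np.set_printoptions(precision=4,suppress=True)
s=ctrl.get_state();print(s["time"],s["position"],s["tool_rot"],s["joint_positions"],abs(s["qd"]).max())
d=grab("wrist","wrist1.png");np.save("wrist1.npy",d,allow_pickle=True);print(proj(d,(.559,-.047,.146)),d["pose"][:3,3])
E
```

```text
2.15 [ 0.5584 -0.0506  0.2446] [ 0.4048  3.1151 -0.0024] [-0.4373  0.1353  0.5286  1.6953 -0.0685  1.3295  1.4161] 0.34469403183483094
[322.1898 208.4273] [ 0.478  -0.0296  0.3842]
```

View pics/wrist1.png

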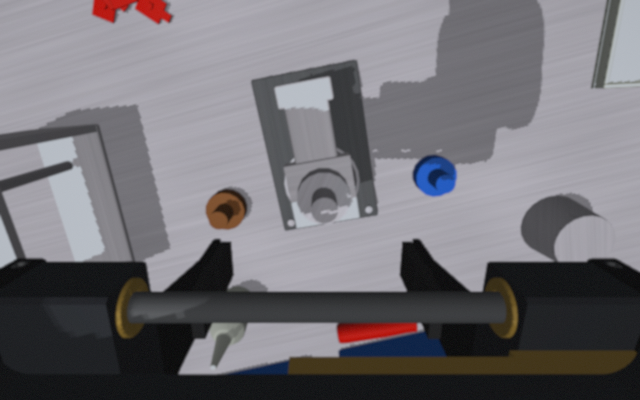

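The wrist view puts the knob top at about (323,207), within 1 px of the projected estimate (322,208). The commanded TCP already sits over it, so I'll descend and grip.

>>> {"op": "send_rows", "data": {
  "motion": [
    {"claw": 1, "slide": [0, 0, 20], "delta_rot": [0, 0, 0]},
    {"claw": 1, "slide": [0, 0, 50], "delta_rot": [0, 0, 0]},
    {"claw": 1, "slide": [0, 0, 78], "delta_rot": [0, 0, 0]},
    {"claw": 1, "slide": [0, 0, 95], "delta_rot": [0, 0, 0]},
    {"claw": 1, "slide": [0, 0, 101], "delta_rot": [0, 0, 0]}
  ]
}}

```text
time: 2.7
position: [0.557, -0.0444, 0.1412]
tool_rot: [-0.394, -3.113, 0.0]
ft_force: [-0.4, -0.3, -0.4]
grip_width: 0.997
grip_force: 0.0
```

>>> {"op": "send_rows", "data": {
  "motion": [
    {"claw": -1, "slide": [0, 0, 0], "delta_rot": [0, 0, 0]},
    {"claw": -1, "slide": [0, 0, 0], "delta_rot": [0, 0, 0]},
    {"claw": -1, "slide": [0, 0, 0], "delta_rot": [0, 0, 0]},
    {"claw": -1, "slide": [0, 0, 0], "delta_rot": [0, 0, 0]},
    {"claw": -1, "slide": [0, 0, 0], "delta_rot": [0, 0, 0]}
  ],
  "grip_force": 20
}}

```text
time: 3.2
position: [0.559, -0.0457, 0.1442]
tool_rot: [0.396, 3.115, 0.001]
ft_force: [-0.7, -0.5, 0.8]
grip_width: 0.629
grip_force: 0.0
```

>>> {"op": "send_rows", "data": {
  "motion": [
    {"claw": -1, "slide": [0, 0, 0], "delta_rot": [0, 0, 0]},
    {"claw": -1, "slide": [0, 0, 0], "delta_rot": [0, 0, 0]}
  ]
}}

```text
time: 3.4
position: [0.5587, -0.0457, 0.1437]
tool_rot: [0.396, 3.116, 0.0]
ft_force: [0.6, 0.6, 0.2]
grip_width: 0.443
grip_force: 0.0
```

>>> {"op": "send_rows", "data": {
  "motion": [
    {"claw": -1, "slide": [0, 0, 0], "delta_rot": [0, 0, 0]},
    {"claw": -1, "slide": [0, 0, 0], "delta_rot": [0, 0, 0]},
    {"claw": -1, "slide": [0, 0, 0], "delta_rot": [0, 0, 0]},
    {"claw": -1, "slide": [0, 0, 0], "delta_rot": [0, 0, 0]},
    {"claw": -1, "slide": [0, 0, 0], "delta_rot": [0, 0, 0]}
  ]
}}

```text
time: 3.9
position: [0.5587, -0.0456, 0.1436]
tool_rot: [0.396, 3.116, 0.0]
ft_force: [-0.4, 0.9, -0.3]
grip_width: 0.221
grip_force: 20.0
```

>>> {"op": "send_rows", "data": {
  "motion": [
    {"claw": -1, "slide": [0, 0, -5], "delta_rot": [0, 0, 0]},
    {"claw": -1, "slide": [0, 0, -18], "delta_rot": [0, 0, 0]},
    {"claw": -1, "slide": [0, 0, -38], "delta_rot": [0, 0, 0]},
    {"claw": -1, "slide": [0, 0, -55], "delta_rot": [0, 0, 0]},
    {"claw": -1, "slide": [0, 0, -65], "delta_rot": [0, 0, 0]}
  ]
}}

```text
time: 4.4
position: [0.5595, -0.0459, 0.2111]
tool_rot: [0.396, 3.113, 0.001]
ft_force: [0.2, 0.1, 0.2]
grip_width: 0.222
grip_force: 20.0
```

>>> {"op": "send_rows", "data": {
  "motion": [
    {"claw": -1, "slide": [3, 7, 0], "delta_rot": [0, 0, 0]},
    {"claw": -1, "slide": [11, 25, 0], "delta_rot": [0, 0, 0]},
    {"claw": -1, "slide": [23, 51, 0], "delta_rot": [0, 0, 0]},
    {"claw": -1, "slide": [37, 82, 0], "delta_rot": [0, 0, 0]},
    {"claw": -1, "slide": [53, 118, 0], "delta_rot": [0, 0, 0]}
  ]
}}

```text
time: 4.9
position: [0.5359, 0.0825, 0.2079]
tool_rot: [-0.399, -3.115, 0.001]
ft_force: [1.1, 0.6, -0.1]
grip_width: 0.224
grip_force: 20.0
```

>>> {"op": "send_rows", "data": {
  "motion": [
    {"claw": -1, "slide": [17, 37, 0], "delta_rot": [0, 0, 0]},
    {"claw": -1, "slide": [34, 74, 0], "delta_rot": [0, 0, 0]},
    {"claw": -1, "slide": [50, 110, 0], "delta_rot": [0, 0, 0]},
    {"claw": -1, "slide": [65, 144, 0], "delta_rot": [0, 0, 0]},
    {"claw": -1, "slide": [78, 173, 0], "delta_rot": [0, 0, 0]}
  ]
}}

```text
time: 5.4
position: [0.5028, 0.2716, 0.2077]
tool_rot: [-0.392, -3.115, 0.0]
ft_force: [0.8, -0.5, -0.1]
grip_width: 0.222
grip_force: 20.0
```

>>> {"op": "send_rows", "data": {
  "motion": [
    {"claw": -1, "slide": [11, 24, 0], "delta_rot": [0, 0, 0]},
    {"claw": -1, "slide": [19, 42, 5], "delta_rot": [0, 0, 0]},
    {"claw": -1, "slide": [25, 55, 20], "delta_rot": [0, 0, 0]},
    {"claw": -1, "slide": [28, 62, 40], "delta_rot": [0, 0, 0]},
    {"claw": -1, "slide": [28, 62, 65], "delta_rot": [0, 0, 0]}
  ]
}}

```text
time: 5.9
position: [0.4925, 0.3369, 0.142]
tool_rot: [0.394, 3.117, 0.001]
ft_force: [0.4, -0.6, -0.2]
grip_width: 0.224
grip_force: 20.0
```

```bash
python3 - <<'E'
from h import *
a=grab("scene");b=grab("side");w=grab("wrist")
s=ctrl.get_state();print(s["time"],s["position"],s["grip_width"])
c=lambda im,x,y,w,h:cv2.resize(im[y:y+h,x:x+w],(400,300),interpolation=cv2.INTER_CUBIC)
A,B=a["color"],b["color"]
cv2.imwrite("pics/c2.png",np.vstack([np.hstack([c(A,310,90,120,90),c(A,250,160,100,75)]),np.hstack([c(B,160,100,120,90),c(B,255,180,100,75)])]))
for n,d in(("sceneB",a),("sideB",b),("wristB",w)): np.save(n+".npy",d,allow_pickle=True)
E
```

```text
6.05 [0.49165244 0.33394953 0.14071966] 0.22022979957859945
```

View pics/c2.png

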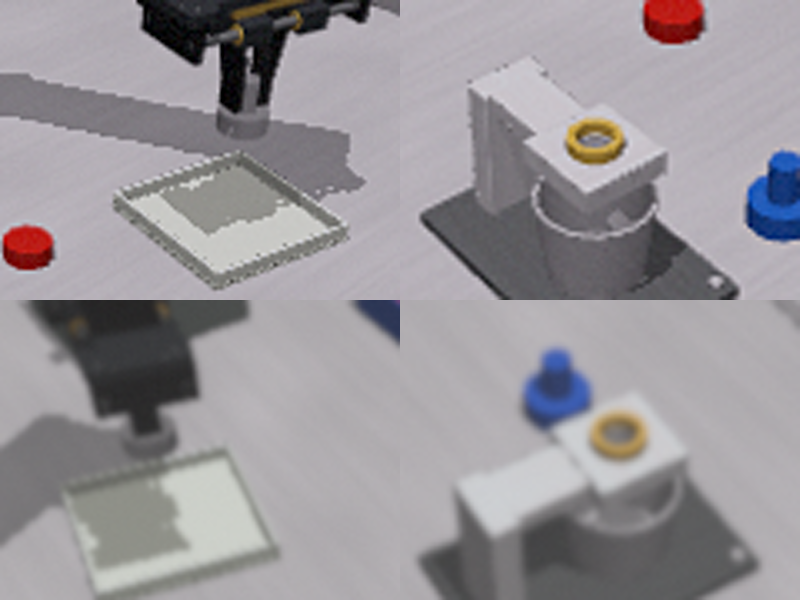

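The cap hangs level over the tray, at scene crop (243,122) and side crop (148,440), and the brass collar is now visible. Next I'll lower it gently.

>>> {"op": "send_rows", "data": {
  "motion": [
    {"claw": -1, "slide": [0, 0, 20], "delta_rot": [0, 0, 0]},
    {"claw": -1, "slide": [0, 0, 45], "delta_rot": [0, 0, 0]},
    {"claw": -1, "slide": [0, 0, 68], "delta_rot": [0, 0, 0]},
    {"claw": -1, "slide": [0, 0, 82], "delta_rot": [0, 0, 0]},
    {"claw": -1, "slide": [0, 0, 88], "delta_rot": [0, 0, 0]}
  ]
}}

```text
time: 6.55
position: [0.4929, 0.3351, 0.0548]
tool_rot: [-0.397, -3.116, 0.002]
ft_force: [-0.2, -0.8, 0.0]
grip_width: 0.221
grip_force: 20.0
```

>>> {"op": "send_rows", "data": {
  "motion": [
    {"claw": -1, "slide": [0, 0, 1], "delta_rot": [0, 0, 0]},
    {"claw": -1, "slide": [0, 0, 3], "delta_rot": [0, 0, 0]},
    {"claw": -1, "slide": [0, 0, 4], "delta_rot": [0, 0, 0]},
    {"claw": -1, "slide": [0, 0, 5], "delta_rot": [0, 0, 0]},
    {"claw": -1, "slide": [0, 0, 6], "delta_rot": [0, 0, 0]}
  ]
}}

```text
time: 7.05
position: [0.4932, 0.3361, 0.0501]
tool_rot: [0.396, 3.116, 0.001]
ft_force: [1.2, -0.4, -1.7]
grip_width: 0.226
grip_force: 20.0
```

>>> {"op": "send_rows", "data": {
  "motion": [
    {"claw": -1, "slide": [0, 0, 0], "delta_rot": [0, 0, 0]},
    {"claw": -1, "slide": [0, 0, 1], "delta_rot": [0, 0, 0]},
    {"claw": -1, "slide": [0, 0, 1], "delta_rot": [0, 0, 0]}
  ]
}}

```text
time: 7.35
position: [0.4929, 0.3358, 0.0485]
tool_rot: [-0.396, -3.116, 0.0]
ft_force: [-0.2, -0.2, -0.3]
grip_width: 0.223
grip_force: 20.0
```

>>> {"op": "send_rows", "data": {
  "motion": [
    {"claw": -1, "slide": [0, 0, 0.7], "delta_rot": [0, 0, 0]},
    {"claw": -1, "slide": [0, 0, 1], "delta_rot": [0, 0, 0]},
    {"claw": -1, "slide": [0, 0, 1], "delta_rot": [0, 0, 0]},
    {"claw": -1, "slide": [0, 0, 1], "delta_rot": [0, 0, 0]}
  ]
}}

```text
time: 7.75
position: [0.493, 0.3359, 0.0476]
tool_rot: [0.396, 3.116, 0.0]
ft_force: [0.1, -0.4, -1.4]
grip_width: 0.224
grip_force: 20.0
```

>>> {"op": "send_rows", "data": {
  "motion": [
    {"claw": -1, "slide": [0, 0, 0.5], "delta_rot": [0, 0, 0]},
    {"claw": -1, "slide": [0, 0, 1], "delta_rot": [0, 0, 0]},
    {"claw": -1, "slide": [0, 0, 1], "delta_rot": [0, 0, 0]},
    {"claw": -1, "slide": [0, 0, 1], "delta_rot": [0, 0, 0]}
  ]
}}

```text
time: 8.15
position: [0.493, 0.3359, 0.0475]
tool_rot: [-0.396, -3.116, -0.0]
ft_force: [-2.4, -2.4, 6.0]
grip_width: 0.222
grip_force: 20.0
```

```bash
python3 - <<'E'
from h import *
for i in range(4):
    grab("side"); s=ctrl.get_state();print(s["position"].round(4),s["ft_force"].round(2),s["torque"].round(3))
E
```

```text
[0.4931 0.3358 0.0475] [-2.76 -1.51  4.78] [-0.337  0.494 -0.   ]
[0.493  0.3359 0.0475] [-1.66 -1.31  5.93] [-0.392  0.476 -0.024]
[0.493  0.3359 0.0475] [-1.5  -1.14  6.02] [-0.327  0.452  0.005]
[0.493  0.3359 0.0475] [-2.4  -1.39  6.41] [-0.369  0.467 -0.037]
```

>>> {"op": "send_rows", "data": {
  "motion": [
    {"claw": 1, "slide": [0, 0, -0.5], "delta_rot": [0, 0, 0]},
    {"claw": 1, "slide": [0, 0, -0.5], "delta_rot": [0, 0, 0]},
    {"claw": 1, "slide": [0, 0, -0.5], "delta_rot": [0, 0, 0]},
    {"claw": 1, "slide": [0, 0, -0.5], "delta_rot": [0, 0, 0]},
    {"claw": 1, "slide": [0, 0, -0.5], "delta_rot": [0, 0, 0]}
  ]
}}

```text
time: 8.85
position: [0.4929, 0.3358, 0.0469]
tool_rot: [-0.396, -3.116, 0.0]
ft_force: [-0.3, 0.3, 0.6]
grip_width: 0.594
grip_force: 0.0
```

>>> {"op": "send_rows", "data": {
  "motion": [
    {"claw": 1, "slide": [0, 0, -10], "delta_rot": [0, 0, 0]},
    {"claw": 1, "slide": [0, 0, -35], "delta_rot": [0, 0, 0]},
    {"claw": 1, "slide": [0, 0, -75], "delta_rot": [0, 0, 0]},
    {"claw": 1, "slide": [0, 0, -125], "delta_rot": [0, 0, 0]},
    {"claw": 1, "slide": [0, 0, -165], "delta_rot": [0, 0, 0]}
  ]
}}

```text
time: 9.35
position: [0.4934, 0.336, 0.2157]
tool_rot: [0.396, 3.115, 0.003]
ft_force: [0.1, 0.1, 1.1]
grip_width: 0.98
grip_force: 0.0
```

```bash
python3 - <<'E'
from h import *
np.set_printoptions(precision=4,suppress=True)
a=np.load("sceneB.npy",allow_pickle=True).item();b=np.load("sideB.npy",allow_pickle=True).item()
res=[]
for n,d,(x0,y0,x1,y1) in(("scene",a,(270,180,320,210)),("side",b,(285,190,330,230))):
    im=cv2.resize(d["color"][y0:y1,x0:x1],None,fx=8,fy=8,interpolation=cv2.INTER_CUBIC)
    h=cv2.cvtColor(im,cv2.COLOR_BGR2HSV);m=((h[...,1]>90)&(h[...,0]>12)&(h[...,0]<32)).astype(np.uint8)*255
    cs,hi=cv2.findContours(m,cv2.RETR_CCOMP,cv2.CHAIN_APPROX_NONE)
    for c,hh in zip(cs,hi[0]):
        if cv2.contourArea(c)<1500: continue
        e=cv2.fitEllipse(c);p=((np.array(e[0])+.5)/8-.5)+[x0,y0]
        print(n,"hole" if hh[3]>=0 else "outer",p,np.array(e[1])/8,"on .108",onz(d,*p,.108),"on .104",onz(d,*p,.104))
        if hh[3]>=0: res.append((d,p))
if len(res)==2: print(tri(*res[0],*res[1]))
# stem grip top yaw
S=[(522,38),(556,58),(530,82),(488,65)]
a0=np.load("scene0.npy",allow_pickle=True).item();b0=np.load("side0.npy",allow_pickle=True).item()
P=np.array([onz(a0,130+(x-400)/4,185+y/4,.194) for x,y in S]);Q=np.array([onz(b0,340+(x-400)/4,260+(y-300)/4,.194) for x,y in[(513,408),(551,438),(515,473),(478,445)]])
for X in(P,Q):
    E=np.roll(X,-1,0)-X;print(np.linalg.norm(E,axis=1),np.degrees(np.arctan2(E[:,1],E[:,0]))%90)
d=grab("wrist","w3.png");s=ctrl.get_state();print(s["time"],s["position"])
E
```

```text
scene outer [298.1939 194.8675] [11.383  14.4301] on .108 [ 0.5645 -0.0523  0.108 ] on .104 [ 0.5608 -0.049   0.104 ]
scene hole [298.2646 194.6195] [3.9583 8.2774] on .108 [ 0.5639 -0.0516  0.108 ] on .104 [ 0.5603 -0.0483  0.104 ]
side outer [309.2942 213.4109] [10.5934 13.0117] on .108 [ 0.5592 -0.048   0.108 ] on .104 [ 0.5614 -0.0451  0.104 ]
side hole [309.1434 213.168 ] [5.7324 8.2284] on .108 [ 0.5594 -0.0472  0.108 ] on .104 [ 0.5616 -0.0443  0.104 ]
(array([ 0.5604, -0.0471,  0.105 ]), [np.float64(0.00160641558532914), np.float64(0.0016064155853290976)])
[0.0234 0.0176 0.0242 0.0209] [10.3746 24.563  18.8987 20.7323]
[0.0194 0.0222 0.0182 0.023 ] [ 8.7098  7.8528 11.0186 10.8869]
9.4 [0.4962 0.3379 0.2231]
```

View pics/w3.png

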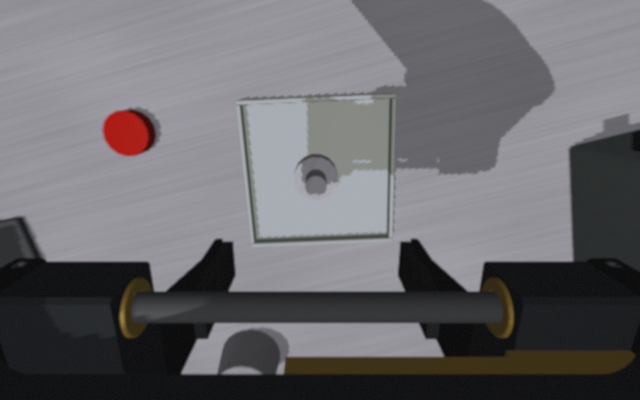

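The wrist view shows the cap knob up near the tray's middle, at (316,178). Next I'll go over the stem.

>>> {"op": "send_rows", "data": {
  "motion": [
    {"claw": 1, "slide": [-3, -13, -20], "delta_rot": [0, 0, 0]},
    {"claw": 1, "slide": [-11, -44, -45], "delta_rot": [0, 0, 0]},
    {"claw": 1, "slide": [-22, -87, -65], "delta_rot": [0, 0, 0]},
    {"claw": 1, "slide": [-34, -135, -77], "delta_rot": [0, 0, 0]},
    {"claw": 1, "slide": [-45, -180, -77], "delta_rot": [0, 0, 0]}
  ]
}}

```text
time: 9.9
position: [0.4923, 0.1486, 0.2918]
tool_rot: [0.395, 3.113, 0.004]
ft_force: [1.1, 0.3, -0.7]
grip_width: 1.002
grip_force: 0.0
```

>>> {"op": "send_rows", "data": {
  "motion": [
    {"claw": 1, "slide": [-11, -45, 0], "delta_rot": [0, 0, 0]},
    {"claw": 1, "slide": [-22, -90, 0], "delta_rot": [0, 0, 0]},
    {"claw": 1, "slide": [-33, -135, 0], "delta_rot": [0, 0, 0]},
    {"claw": 1, "slide": [-45, -180, 0], "delta_rot": [0, 0, 0]},
    {"claw": 1, "slide": [-56, -225, 0], "delta_rot": [0, 0, 0]}
  ]
}}

```text
time: 10.4
position: [0.4891, -0.0836, 0.2898]
tool_rot: [0.396, 3.115, 0.002]
ft_force: [1.5, -0.1, -1.1]
grip_width: 1.001
grip_force: 0.0
```

>>> {"op": "send_rows", "data": {
  "motion": [
    {"claw": 1, "slide": [-11, -45, 0], "delta_rot": [0, 0, 0]},
    {"claw": 1, "slide": [-22, -90, 0], "delta_rot": [0, 0, 0]},
    {"claw": 1, "slide": [-33, -135, 0], "delta_rot": [0, 0, 0]},
    {"claw": 1, "slide": [-45, -180, 0], "delta_rot": [0, 0, 0]},
    {"claw": 1, "slide": [-54, -219, 0], "delta_rot": [0, 0, 0]}
  ]
}}

```text
time: 10.9
position: [0.4865, -0.3096, 0.2899]
tool_rot: [0.397, 3.115, -0.0]
ft_force: [0.8, 0.4, 0.7]
grip_width: 1.003
grip_force: 0.0
```

>>> {"op": "send_rows", "data": {
  "motion": [
    {"claw": 1, "slide": [0, 0, 0], "delta_rot": [0, 0, 0]},
    {"claw": 1, "slide": [0, 0, 0], "delta_rot": [0, 0, 0]},
    {"claw": 1, "slide": [0, 0, 0], "delta_rot": [0, 0, 0]},
    {"claw": 1, "slide": [0, 0, 0], "delta_rot": [0, 0, 0]}
  ]
}}

```text
time: 11.3
position: [0.4877, -0.3053, 0.2891]
tool_rot: [0.391, 3.117, 0.002]
ft_force: [-0.1, 0.3, 0.4]
grip_width: 0.999
grip_force: 0.0
```

```bash
python3 - <<'E'
from h import *
np.set_printoptions(precision=4,suppress=True)
d=grab("wrist");s=ctrl.get_state();print(s["time"],s["position"],s["joint_positions"]);np.save("wrist4.npy",d,allow_pickle=True)
print(proj(d,(.4865,-.308,.194)),proj(d,(.573,-.324,.194)))
cv2.imwrite("pics/w4.png",cv2.resize(d["color"][100:325,170:470],(800,600),interpolation=cv2.INTER_CUBIC))
E
```

```text
11.35 [ 0.4876 -0.3055  0.2892] [-0.224   0.1784  0.845   1.6005 -0.1358  1.4233  1.9538]
[312.8074 209.9405] [320.5562 314.5867]
```

View pics/w4.png

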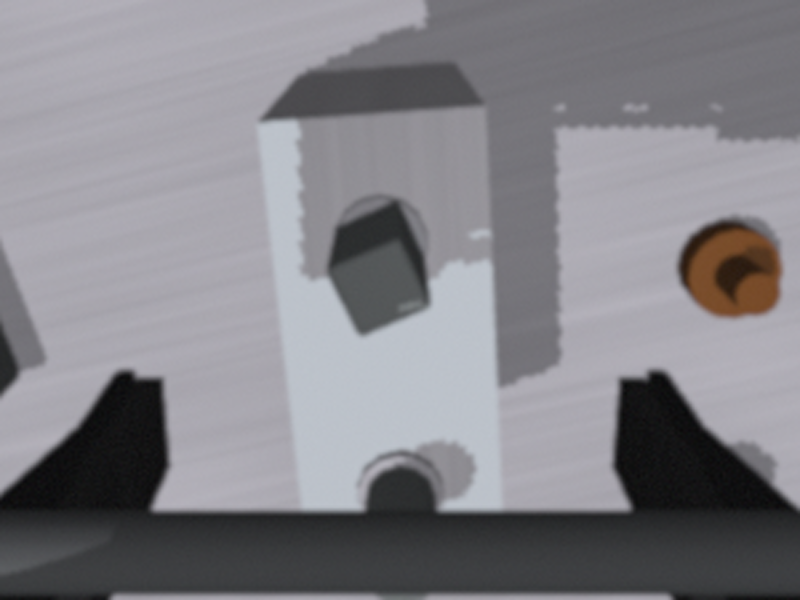

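The zoomed view shows the grip's top face with corners at crop (330,268), (400,238), (428,303) and (361,335). Its edges are turned about 23° from the tool's y axis. I'll compute the yaw and centre.

```bash
python3 - <<'E'
from h import *
np.set_printoptions(precision=4,suppress=True)
d=np.load("wrist4.npy",allow_pickle=True).item()
X=np.array([onz(d,170+(x+.5)*.375-.5,100+(y+.5)*.375-.5,.194) for x,y in[(330,268),(400,238),(428,303),(361,335)]])
E=np.roll(X,-1,0)-X;print(np.linalg.norm(E,axis=1),np.degrees(np.arctan2(E[:,1],E[:,0]))%90,X.mean(0))
s=ctrl.get_state();Rm=R.from_rotvec(s["tool_rot"]).as_matrix();print(np.degrees(np.arctan2(Rm[1,1],Rm[0,1])),tool(X.mean(0)))
# brass bore from the wrist pic? wristB has no view; hovering later
E
```

```text
[0.0203 0.0197 0.0203 0.0208] [ 9.723   8.3449 12.7361  8.5082] [ 0.4843 -0.308   0.194 ]
75.67310632123232 [ 2.6 -3.3 95.2]
```

>>> {"op": "send_rows", "data": {
  "motion": [
    {"claw": 1, "slide": [1, -1, 0], "delta_rot": [0, 0, -0.1]},
    {"claw": 1, "slide": [2, -2, 0], "delta_rot": [0, 0, -0.22]},
    {"claw": 1, "slide": [2.5, -3, 10], "delta_rot": [0, 0, -0.34]},
    {"claw": 1, "slide": [2.5, -3, 25], "delta_rot": [0, 0, -0.42]},
    {"claw": 1, "slide": [2.5, -3, 40], "delta_rot": [0, 0, -0.42]}
  ]
}}

```text
time: 11.85
position: [0.4844, -0.3084, 0.2488]
tool_rot: [-0.265, 3.129, 0.001]
ft_force: [0.1, -0.2, -0.4]
grip_width: 0.998
grip_force: 0.0
```

>>> {"op": "send_rows", "data": {
  "motion": [
    {"claw": 1, "slide": [0, 0, 20], "delta_rot": [0, 0, 0]},
    {"claw": 1, "slide": [0, 0, 42], "delta_rot": [0, 0, 0]},
    {"claw": 1, "slide": [0, 0, 60], "delta_rot": [0, 0, 0]},
    {"claw": 1, "slide": [0, 0, 71], "delta_rot": [0, 0, 0]},
    {"claw": 1, "slide": [0, 0, 74], "delta_rot": [0, 0, 0]}
  ]
}}

```text
time: 12.35
position: [0.4833, -0.3084, 0.1736]
tool_rot: [0.262, -3.129, -0.002]
ft_force: [-0.2, -0.4, -0.2]
grip_width: 0.998
grip_force: 0.0
```

>>> {"op": "send_rows", "data": {
  "motion": [
    {"claw": 1, "slide": [0, 0, 0], "delta_rot": [0, 0, 0]},
    {"claw": 1, "slide": [0, 0, 0], "delta_rot": [0, 0, 0]},
    {"claw": 1, "slide": [0, 0, 0], "delta_rot": [0, 0, 0]}
  ]
}}

```text
time: 12.65
position: [0.4843, -0.3097, 0.176]
tool_rot: [-0.262, 3.129, -0.001]
ft_force: [0.4, -0.7, 0.9]
grip_width: 1.0
grip_force: 0.0
```

```bash
python3 - <<'E'
from h import *
s=ctrl.get_state();Rm=R.from_rotvec(s["tool_rot"]).as_matrix();print(s["time"],s["position"],np.degrees(np.arctan2(Rm[1,1],Rm[0,1])),tool((.485,-.308,.175)),s["joint_positions"][6],Rm[:,2])
E
```

```text
12.65 [ 0.48434339 -0.30969886  0.17599016] 99.57282438269945 [-0.9  1.6  1. ] 2.421631812648974 [ 1.61518580e-03 -5.26230892e-04 -9.99998557e-01]
```

>>> {"op": "send_rows", "data": {
  "motion": [
    {"claw": -1, "slide": [-0.5, 1.5, 0.5], "delta_rot": [0, 0, 0]},
    {"claw": -1, "slide": [-0.5, 1.5, 0.5], "delta_rot": [0, 0, 0]},
    {"claw": -1, "slide": [-0.5, 1.5, 0.5], "delta_rot": [0, 0, 0]},
    {"claw": -1, "slide": [-0.5, 1.5, 0.5], "delta_rot": [0, 0, 0]},
    {"claw": -1, "slide": [-0.5, 1.5, 0.5], "delta_rot": [0, 0, 0]}
  ],
  "grip_force": 45
}}

```text
time: 13.15
position: [0.484, -0.3079, 0.1746]
tool_rot: [-0.262, 3.131, 0.0]
ft_force: [0.9, -0.3, 0.2]
grip_width: 0.629
grip_force: 0.0
```

>>> {"op": "send_rows", "data": {
  "motion": [
    {"claw": -1, "slide": [0, 0, 0], "delta_rot": [0, 0, 0]},
    {"claw": -1, "slide": [0, 0, 0], "delta_rot": [0, 0, 0]},
    {"claw": -1, "slide": [0, 0, 0], "delta_rot": [0, 0, 0]},
    {"claw": -1, "slide": [0, 0, 0], "delta_rot": [0, 0, 0]},
    {"claw": -1, "slide": [0, 0, 0], "delta_rot": [0, 0, 0]}
  ]
}}

```text
time: 13.65
position: [0.484, -0.3078, 0.1745]
tool_rot: [-0.262, 3.131, 0.0]
ft_force: [-0.6, -0.4, 0.6]
grip_width: 0.246
grip_force: 45.0
```

>>> {"op": "send_rows", "data": {
  "motion": [
    {"claw": -1, "slide": [0, 0, 0], "delta_rot": [0, 0, 0]},
    {"claw": -1, "slide": [0, 0, 0], "delta_rot": [0, 0, 0]},
    {"claw": -1, "slide": [0, 0, 0], "delta_rot": [0, 0, 0]}
  ]
}}

```text
time: 13.95
position: [0.484, -0.3079, 0.1745]
tool_rot: [-0.262, 3.131, 0.0]
ft_force: [-0.1, -0.6, 0.1]
grip_width: 0.249
grip_force: 45.0
```

>>> {"op": "send_rows", "data": {
  "motion": [
    {"claw": -1, "slide": [0, 0, -3], "delta_rot": [0, 0, 0]},
    {"claw": -1, "slide": [0, 0, -12], "delta_rot": [0, 0, 0]},
    {"claw": -1, "slide": [0, 0, -27], "delta_rot": [0, 0, 0]},
    {"claw": -1, "slide": [0, 0, -47], "delta_rot": [0, 0, 0]},
    {"claw": -1, "slide": [0, 0, -70], "delta_rot": [0, 0, 0]}
  ]
}}

```text
time: 14.45
position: [0.4839, -0.3079, 0.2462]
tool_rot: [-0.262, 3.13, -0.0]
ft_force: [0.0, -0.5, -0.8]
grip_width: 0.25
grip_force: 45.0
```

>>> {"op": "send_rows", "data": {
  "motion": [
    {"claw": -1, "slide": [0, 0, -23], "delta_rot": [0, 0, 0]},
    {"claw": -1, "slide": [0, 0, -44], "delta_rot": [0, 0, 0]},
    {"claw": -1, "slide": [0, 0, -61], "delta_rot": [0, 0, 0]},
    {"claw": -1, "slide": [0, 0, -72], "delta_rot": [0, 0, 0]},
    {"claw": -1, "slide": [0, 0, -76], "delta_rot": [0, 0, 0]}
  ]
}}

```text
time: 14.95
position: [0.4844, -0.3083, 0.3225]
tool_rot: [-0.262, 3.128, -0.002]
ft_force: [-0.2, -0.6, -0.6]
grip_width: 0.243
grip_force: 45.0
```

>>> {"op": "send_rows", "data": {
  "motion": [
    {"claw": -1, "slide": [-2, 4, 0], "delta_rot": [0, 0, 0]},
    {"claw": -1, "slide": [-8, 16, 0], "delta_rot": [0, 0, 0]},
    {"claw": -1, "slide": [-18, 37, 0], "delta_rot": [0, 0, 0]},
    {"claw": -1, "slide": [-31, 64, 0], "delta_rot": [0, 0, 0]},
    {"claw": -1, "slide": [-46, 95, 0], "delta_rot": [0, 0, 0]}
  ]
}}

```text
time: 15.45
position: [0.5133, -0.2048, 0.3196]
tool_rot: [0.261, -3.129, -0.001]
ft_force: [0.1, 0.5, 0.1]
grip_width: 0.251
grip_force: 45.0
```

>>> {"op": "send_rows", "data": {
  "motion": [
    {"claw": -1, "slide": [-16, 33, 0], "delta_rot": [0, 0, 0]},
    {"claw": -1, "slide": [-32, 66, 0], "delta_rot": [0, 0, 0]},
    {"claw": -1, "slide": [-46, 95, 0], "delta_rot": [0, 0, 0]},
    {"claw": -1, "slide": [-57, 118, 0], "delta_rot": [0, 0, 0]},
    {"claw": -1, "slide": [-65, 134, 0], "delta_rot": [0, 0, 0]}
  ]
}}

```text
time: 15.95
position: [0.5553, -0.0596, 0.3194]
tool_rot: [0.269, -3.128, -0.002]
ft_force: [-0.2, 0.6, -1.0]
grip_width: 0.248
grip_force: 45.0
```

>>> {"op": "send_rows", "data": {
  "motion": [
    {"claw": -1, "slide": [-4, 9, 5], "delta_rot": [0, 0, 0]},
    {"claw": -1, "slide": [-6, 13, 10], "delta_rot": [0, 0, 0]},
    {"claw": -1, "slide": [-7, 15, 15], "delta_rot": [0, 0, 0]},
    {"claw": -1, "slide": [-7, 15, 18], "delta_rot": [0, 0, 0]},
    {"claw": -1, "slide": [-7, 15, 18], "delta_rot": [0, 0, 0]}
  ]
}}

```text
time: 16.45
position: [0.5592, -0.0489, 0.3019]
tool_rot: [0.259, -3.13, 0.0]
ft_force: [0.5, -0.3, -0.4]
grip_width: 0.249
grip_force: 45.0
```

>>> {"op": "send_rows", "data": {
  "motion": [
    {"claw": -1, "slide": [0, 0, 0], "delta_rot": [0, 0, 0]},
    {"claw": -1, "slide": [0, 0, 0], "delta_rot": [0, 0, 0]},
    {"claw": -1, "slide": [0, 0, 0], "delta_rot": [0, 0, 0]},
    {"claw": -1, "slide": [0, 0, 0], "delta_rot": [0, 0, 0]}
  ]
}}

```text
time: 16.85
position: [0.5599, -0.0477, 0.3028]
tool_rot: [-0.262, 3.13, 0.0]
ft_force: [0.2, -0.6, -1.1]
grip_width: 0.248
grip_force: 45.0
```

```bash
python3 - <<'E'
from h import *
np.set_printoptions(precision=4,suppress=True)
a=grab("scene");b=grab("side");w=grab("wrist")
s=ctrl.get_state();print(s["time"],s["position"],s["grip_width"],s["ft_force"])
for n,d in(("sceneC",a),("sideC",b),("wristC",w)): np.save(n+".npy",d,allow_pickle=True)
T=np.array([*s["position"][:2],.144])
for d in(a,b,w): print("tip~",proj(d,T),"bore",proj(d,(.560,-.047,.108)))
c=lambda d,x,y,w,h:cv2.resize(d["color"][y:y+h,x:x+w],(400,600),interpolation=cv2.INTER_CUBIC)
cv2.imwrite("pics/c5.png",np.hstack([c(a,265,115,70,105),c(b,275,125,70,105)]))
E
```

```text
17.0 [ 0.5598 -0.0476  0.3026] 0.2461304049929892 [ 0.6993 -0.1208 -0.4764]
tip~ [298.2235 179.7037] bore [298.6048 192.8887]
tip~ [309.4598 201.71  ] bore [309.3045 212.9789]
tip~ [316.9675 186.9907] bore [317.4217 177.4615]
```

View pics/c5.png

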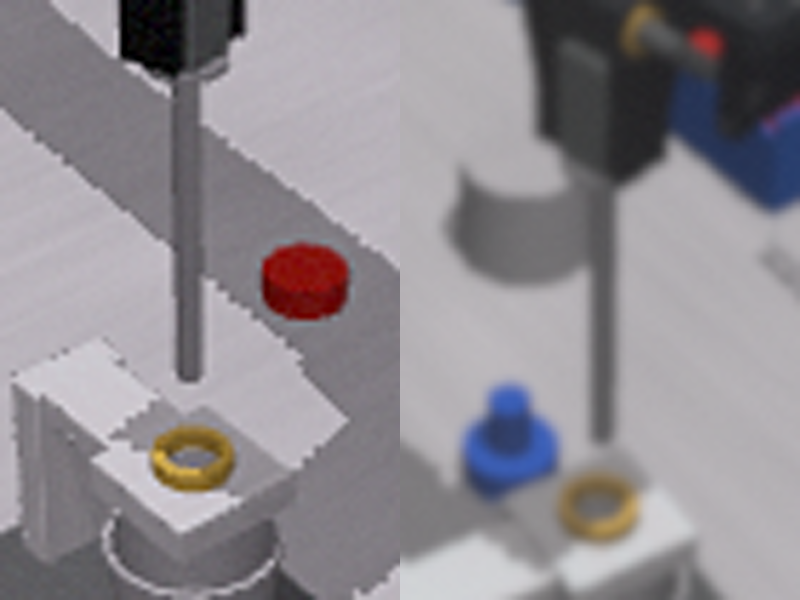

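Scene view: the rod tip is at crop (189,380) and the collar centre at about x=193. Side view: the tip is at crop (601,440) and the collar centre at about x=600. I'll compare them differentially by image columns, which cancels calibration error.

```bash
cat > meas.py <<'E'
from h import *
from scipy.optimize import least_squares
np.set_printoptions(precision=4,suppress=True)
def ringu(d,box):
    x0,y0,x1,y1=box
    im=cv2.resize(d["color"][y0:y1,x0:x1],None,fx=8,fy=8,interpolation=cv2.INTER_CUBIC)
    h=cv2.cvtColor(im,cv2.COLOR_BGR2HSV);m=((h[...,1]>90)&(h[...,0]>12)&(h[...,0]<32)).astype(np.uint8)*255
    c=max(cv2.findContours(m,cv2.RETR_EXTERNAL,cv2.CHAIN_APPROX_NONE)[0],key=cv2.contourArea)
    e=cv2.fitEllipse(c);return ((e[0][0]+.5)/8-.5+x0,(c[:,0,0].min()+c[:,0,0].max()+1)/16-.5+x0,(e[0][1]+.5)/8-.5+y0)
def rodline(d,ulo,uhi,v0,v1):
    # rod = darker than both sides: sub-pixel edges by half level
    pts=[]
    for v in range(v0,v1):
        g=d["color"][v,ulo:uhi].astype(float).mean(1);n=len(g);L=np.median(g[:3]);Rr=np.median(g[-3:]);k=np.argmin(g[3:-3])+3
        tl,tr=(g[k]+L)/2,(g[k]+Rr)/2
        i=k
        while i>0 and g[i]<tl:i-=1
        j=k
        while j<n-1 and g[j]<tr:j+=1
        a=i+(g[i]-tl)/(g[i]-g[i+1]+1e-9); b=j-(g[j]-tr)/(g[j]-g[j-1]+1e-9)
        pts.append((v,ulo+(a+b)/2,b-a))
    return np.array(pts)
def xy(ds,us,z,x0=(.56,-.047)):
    return least_squares(lambda p:[proj(d,(*p,z))[0]-u for d,u in zip(ds,us)],x0).x
E
python3 - <<'E'
from meas import *
a=np.load("sceneC.npy",allow_pickle=True).item();b=np.load("sideC.npy",allow_pickle=True).item();w=np.load("wristC.npy",allow_pickle=True).item()
ra=ringu(a,(285,184,312,204));rb=ringu(b,(295,204,330,226));print(ra,rb)
print("ring xy",xy((a,b),(ra[1],rb[1]),.105),xy((a,b),(ra[0],rb[0]),.105))
la=rodline(a,288,308,150,180);lb=rodline(b,300,320,166,200)
print(la[::4]);print(lb[::4])
for l in(la,lb):
    l[:]=l[:]
fa=np.polyfit(*la[abs(la[:,2]-np.median(la[:,2]))<1.2][:,:2].T,1);fb=np.polyfit(*lb[abs(lb[:,2]-np.median(lb[:,2]))<1.2][:,:2].T,1)
for z,t in((.144,"tip"),(.235,"upper")):
    va=proj(a,(.56,-.047,z))[1];vb=proj(b,(.56,-.047,z))[1]
    print(t,xy((a,b),(np.polyval(fa,va),np.polyval(fb,vb)),z))
cv2.imwrite("pics/w5.png",cv2.resize(w["color"][100:325,170:470],(800,600),interpolation=cv2.INTER_CUBIC))
E
```

```text
(298.2218246459961, np.float64(298.125), 194.83246040344238) (309.3530492782593, np.float64(309.375), 213.44747257232666)
ring xy [ 0.5595 -0.048 ] [ 0.5596 -0.0478]
[[150.     297.1929   5.0141]
 [154.     294.7029   9.9615]
 [158.     297.2536   5.4657]
 [162.     297.5028   5.3652]
 [166.     297.049    4.416 ]
 [170.     297.5829   4.5333]
 [174.     297.5187   4.605 ]
 [178.     297.4878   4.5768]]
[[166.     309.7404   5.3697]
 [170.     310.0458   4.7974]
 [174.     310.3677   3.8814]
 [178.     310.0529   4.4963]
 [182.     310.0694   4.5077]
 [186.     310.0541   4.5787]
 [190.     310.0569   4.5396]
 [194.     309.94     4.37  ]
 [198.     310.064    4.225 ]]
tip [ 0.5599 -0.0495]
upper [ 0.5594 -0.0495]
```

View pics/w5.png

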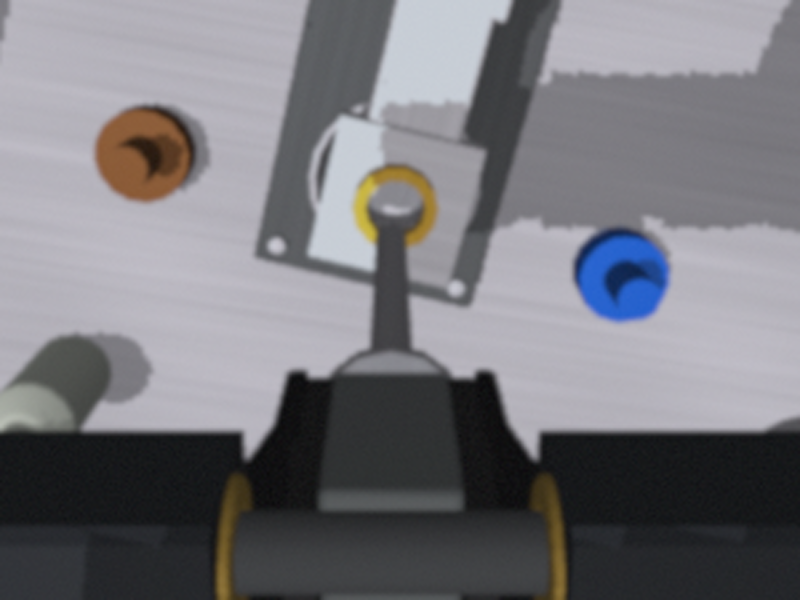

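The wrist view has the ring centre at crop (396,205) and the rod at x≈390. The ring therefore lies about 1.5–2 mm towards +tool-y, in agreement with the two fixed cameras. I'll shift 1.5 mm and lower to just above the mouth.

>>> {"op": "send_rows", "data": {
  "motion": [
    {"claw": -1, "slide": [0, 1.5, 3], "delta_rot": [0, 0, 0]},
    {"claw": -1, "slide": [0, 1.5, 9], "delta_rot": [0, 0, 0]},
    {"claw": -1, "slide": [0, 1.5, 15], "delta_rot": [0, 0, 0]},
    {"claw": -1, "slide": [0, 1.5, 20], "delta_rot": [0, 0, 0]},
    {"claw": -1, "slide": [0, 1.5, 22], "delta_rot": [0, 0, 0]}
  ]
}}

```text
time: 17.5
position: [0.5591, -0.0461, 0.2796]
tool_rot: [0.262, -3.129, -0.0]
ft_force: [-0.1, -0.4, 0.4]
grip_width: 0.251
grip_force: 45.0
```

>>> {"op": "send_rows", "data": {
  "motion": [
    {"claw": -1, "slide": [0, 0, 0], "delta_rot": [0, 0, 0]},
    {"claw": -1, "slide": [0, 0, 0], "delta_rot": [0, 0, 0]},
    {"claw": -1, "slide": [0, 0, 0], "delta_rot": [0, 0, 0]},
    {"claw": -1, "slide": [0, 0, 0], "delta_rot": [0, 0, 0]},
    {"claw": -1, "slide": [0, 0, 0], "delta_rot": [0, 0, 0]}
  ]
}}

```text
time: 18.0
position: [0.5596, -0.0461, 0.2807]
tool_rot: [-0.262, 3.13, 0.0]
ft_force: [0.9, 0.5, -1.3]
grip_width: 0.25
grip_force: 45.0
```

```bash
python3 - <<'E'
from meas import *
a=grab("scene");b=grab("side");w=grab("wrist")
s=ctrl.get_state();print(s["time"],s["position"],s["ft_force"])
ra=ringu(a,(285,184,312,204));rb=ringu(b,(295,204,330,226));print(ra,rb)
print("ring xy",xy((a,b),(ra[1],rb[1]),.105),xy((a,b),(ra[0],rb[0]),.105))
la=rodline(a,288,308,168,188);lb=rodline(b,300,320,178,205)
F=[]
for l in(la,lb):
    k=abs(l[:,2]-4.5)<.6; F.append(np.polyfit(*l[k][:,:2].T,1));print(k.sum(),l[k][:,1].mean(),l[k][:,1].std())
for z in(.122,.15,.19):
    va=proj(a,(.56,-.047,z))[1];vb=proj(b,(.56,-.047,z))[1]
    print(z,va,vb,xy((a,b),(np.polyval(F[0],va),np.polyval(F[1],vb)),z))
g=lambda d,u:d["color"][:,round(u)].mean(1)
print("scene col v",[(v,int(x)) for v,x in enumerate(g(a,298)) if 180<=v<200]); print("side",[(v,int(x)) for v,x in enumerate(g(b,310)) if 200<=v<222])
print("pred tip v",proj(a,(.56,-.047,.122)),proj(b,(.56,-.047,.122)))
c=lambda d,x,y,w,h:cv2.resize(d["color"][y:y+h,x:x+w],(400,600),interpolation=cv2.INTER_CUBIC)
np.save("wristD.npy",w,allow_pickle=True)
E
```

```text
18.15 [ 0.5596 -0.0461  0.2806] [-0.147  -0.5407 -0.8102]
(298.2199296951294, np.float64(298.25), 194.8616075515747) (309.29191875457764, np.float64(309.3125), 213.50972652435303)
ring xy [ 0.5596 -0.0477] [ 0.5595 -0.0477]
19 297.9818712643514 0.08079179736116056
22 309.41341233330803 0.08215097468169452
0.122 187.82127976671012 208.60450104730683 [ 0.5593 -0.0478]
0.15 177.35324401634185 199.53954126279743 [ 0.5593 -0.0477]
0.19 161.57719148672703 185.8049481317353 [ 0.5594 -0.0477]
scene col v [(180, 97), (181, 96), (182, 97), (183, 97), (184, 102), (185, 96), (186, 98), (187, 99), (188, 99), (189, 103), (190, 104), (191, 84), (192, 81), (193, 126), (194, 120), (195, 121), (196, 121), (197, 107), (198, 87), (199, 83)]
side [(200, 93), (201, 94), (202, 94), (203, 92), (204, 90), (205, 90), (206, 91), (207, 89), (208, 89), (209, 87), (210, 89), (211, 94), (212, 102), (213, 104), (214, 106), (215, 106), (216, 109), (217, 108), (218, 105), (219, 120), (220, 157), (221, 189)]
pred tip v [298.5575 187.8213] [309.3315 208.6045]
```

The rod axis (0.5593, -0.0478) matches the ring centre (0.5596, -0.0477) and is vertical. I'll lower it slowly by 98 mm.

>>> {"op": "send_rows", "data": {
  "motion": [
    {"claw": -1, "slide": [0, 0, 2], "delta_rot": [0, 0, 0]},
    {"claw": -1, "slide": [0, 0, 6], "delta_rot": [0, 0, 0]},
    {"claw": -1, "slide": [0, 0, 12], "delta_rot": [0, 0, 0]},
    {"claw": -1, "slide": [0, 0, 18], "delta_rot": [0, 0, 0]},
    {"claw": -1, "slide": [0, 0, 24], "delta_rot": [0, 0, 0]}
  ]
}}

```text
time: 18.65
position: [0.5593, -0.0461, 0.2557]
tool_rot: [0.262, -3.13, -0.0]
ft_force: [-0.7, -0.3, -0.9]
grip_width: 0.248
grip_force: 45.0
```

>>> {"op": "send_rows", "data": {
  "motion": [
    {"claw": -1, "slide": [0, 0, 4], "delta_rot": [0, 0, 0]},
    {"claw": -1, "slide": [0, 0, 7], "delta_rot": [0, 0, 0]},
    {"claw": -1, "slide": [0, 0, 9], "delta_rot": [0, 0, 0]},
    {"claw": -1, "slide": [0, 0, 10], "delta_rot": [0, 0, 0]},
    {"claw": -1, "slide": [0, 0, 10], "delta_rot": [0, 0, 0]}
  ]
}}

```text
time: 19.15
position: [0.5596, -0.0461, 0.2466]
tool_rot: [-0.262, 3.13, 0.0]
ft_force: [-0.1, 1.1, -1.3]
grip_width: 0.252
grip_force: 45.0
```

```bash
cat > chk.py <<'E'
from meas import *
a=grab("scene");b=grab("side")
s=ctrl.get_state();print(s["time"],s["position"],s["ft_force"],s["torque"],s["grip_width"])
z0=s["position"][2]-.1585; print("tip z",z0)
F=[]
zlo,zhi=.118,s["position"][2]-.035
for d,(lo,hi) in((a,(288,308)),(b,(300,320))):
    v1=int(proj(d,(.56,-.047,zlo))[1]);v0=int(proj(d,(.56,-.047,zhi))[1]); l=rodline(d,lo,hi,v0,v1)
    k=abs(l[:,2]-4.5)<.8; F.append(l[k][:,1].mean());print(v0,v1,k.sum(),F[-1],l[k][:,1].std())
print(xy((a,b),F,(zlo+zhi)/2))
E
python3 chk.py
```

```text
19.25 [ 0.5597 -0.0461  0.2468] [-0.7665  0.4598 -0.0047] [-0.0111  0.0027  0.0296] 0.2511870514515299
tip z 0.08828629666585855
152 189 27 297.8756919796921 0.15868653150012343
177 209 24 309.59788952330433 0.4240400760684887
[ 0.5596 -0.0481]
```

Still centred, with the tip 20 mm into the bore and no lateral force. I'll go down the remaining 64 mm.

>>> {"op": "send_rows", "data": {
  "motion": [
    {"claw": -1, "slide": [0, 0, 2], "delta_rot": [0, 0, 0]},
    {"claw": -1, "slide": [0, 0, 7], "delta_rot": [0, 0, 0]},
    {"claw": -1, "slide": [0, 0, 13], "delta_rot": [0, 0, 0]},
    {"claw": -1, "slide": [0, 0, 19], "delta_rot": [0, 0, 0]},
    {"claw": -1, "slide": [0, 0, 25], "delta_rot": [0, 0, 0]}
  ]
}}

```text
time: 19.75
position: [0.5593, -0.0461, 0.2208]
tool_rot: [0.262, -3.13, -0.0]
ft_force: [-0.4, -0.2, -0.8]
grip_width: 0.248
grip_force: 45.0
```

>>> {"op": "send_rows", "data": {
  "motion": [
    {"claw": -1, "slide": [0, 0, 6], "delta_rot": [0, 0, 0]},
    {"claw": -1, "slide": [0, 0, 12], "delta_rot": [0, 0, 0]},
    {"claw": -1, "slide": [0, 0, 18], "delta_rot": [0, 0, 0]},
    {"claw": -1, "slide": [0, 0, 23], "delta_rot": [0, 0, 0]},
    {"claw": -1, "slide": [0, 0, 27], "delta_rot": [0, 0, 0]}
  ]
}}

```text
time: 20.25
position: [0.5594, -0.0461, 0.1941]
tool_rot: [0.262, -3.13, -0.0]
ft_force: [0.6, -0.0, -1.5]
grip_width: 0.252
grip_force: 45.0
```

>>> {"op": "send_rows", "data": {
  "motion": [
    {"claw": -1, "slide": [0, 0, 4], "delta_rot": [0, 0, 0]},
    {"claw": -1, "slide": [0, 0, 7], "delta_rot": [0, 0, 0]},
    {"claw": -1, "slide": [0, 0, 9], "delta_rot": [0, 0, 0]},
    {"claw": -1, "slide": [0, 0, 11], "delta_rot": [0, 0, 0]},
    {"claw": -1, "slide": [0, 0, 12], "delta_rot": [0, 0, 0]}
  ]
}}

```text
time: 20.75
position: [0.5596, -0.0461, 0.1825]
tool_rot: [-0.262, 3.131, 0.0]
ft_force: [0.9, -0.0, -0.6]
grip_width: 0.252
grip_force: 45.0
```

>>> {"op": "send_rows", "data": {
  "motion": [
    {"claw": -1, "slide": [0, 0, 0], "delta_rot": [0, 0, 0]},
    {"claw": -1, "slide": [0, 0, 0], "delta_rot": [0, 0, 0]},
    {"claw": -1, "slide": [0, 0, 0], "delta_rot": [0, 0, 0]},
    {"claw": -1, "slide": [0, 0, 0], "delta_rot": [0, 0, 0]},
    {"claw": -1, "slide": [0, 0, 0], "delta_rot": [0, 0, 0]}
  ]
}}

```text
time: 21.25
position: [0.5596, -0.0461, 0.1826]
tool_rot: [-0.262, 3.13, 0.0]
ft_force: [-0.6, 0.1, -1.3]
grip_width: 0.25
grip_force: 45.0
```

```bash
python3 chk.py; python3 - <<'E'
from h import *
a=grab("scene");b=grab("side")
c=lambda d,x,y,w,h:cv2.resize(d["color"][y:y+h,x:x+w],(400,600),interpolation=cv2.INTER_CUBIC)
cv2.imwrite("pics/c6.png",np.hstack([c(a,265,150,70,105),c(b,275,160,70,105)]))
s=ctrl.get_state();print(abs(s["qd"]).max())
E
```

```text
21.35 [ 0.5595 -0.0461  0.1826] [ 0.1926 -0.2649 -1.2158] [ 0.0892 -0.0086  0.0227] 0.2482421842963887
tip z 0.024090228293223603
178 189 10 297.8274793487591 0.7848422688689131
200 209 6 310.61501721656765 0.17791291279221608
[ 0.5611 -0.05  ]
0.0021298442256448896
```

View pics/c6.png

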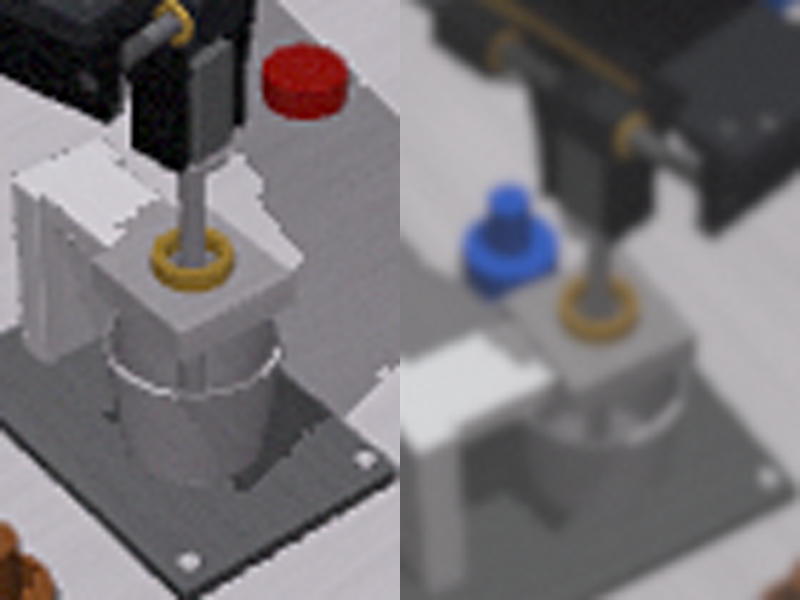

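In both views the rod stands in the middle of the brass ring: x≈192 against 193 in the scene crop, ≈598 against 599 in the side crop. The cup is in place, the arm is still and the tip is at z≈24 mm. The last column fit is disturbed by the shadow behind the rod, but the TCP has not moved since the clean fit, so I'll hand in.

```bash
python3 -c "
from bench import ctrl
print(ctrl.close_job())"
```

```text
the job is handed in; nothing more can be done
None
```

I handed the job in at about 21 s of the 61 s limit (no verdict was returned): the cap stands knob up near the middle of the tray, and the stem is held upright and still, centred in the guide to within about 1 mm, its tip about 10 mm above the cup floor, with no sign of touching the guide or cup.

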